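Close the double-lidded spice tin, then hold its outer lid up off the inner one

TASK

Put the double lid on the open tin of nutmegs: the two lids stand nested on the counter, so pick them up together and lower them, still nested, until the inner lid sits fully home in the tin's mouth, and let go. Then lift off the outer lid alone, leaving the inner lid seated, and finish still holding it level about a hand's breadth (ten centimetres) straight above the tin, so that I can slip a moisture sachet between the lids. Do not drop the lids in, shift the tin or knock over the goods around.

Things in the scene. Friction and masses are not known exactly. Their poses are not given: they have to be found in the camera images.
- tin_mouth (a point): Centre of the rim of the open tin's round neck, 122 mm above the tin's underside. The neck has an outer diameter of 58 mm, a bore of 49 mm and stands 14 mm above the tin's flat shoulder. It is the only open neck; brown nutmegs show in it, the highest 90 mm above the tin's underside.
- open_tin: The open tin: a loose square tinplate canister, 92 x 92 mm and 108 mm tall to its shoulder, about 0.55 kg with its nutmegs, standing upright on the counter. Origin at the centre of its underside, z up. It may start in any of three places side by side (left, middle, right) which it shares with the nested lids and the shut tin.
- inner_lid_rim (a point): Centre of the inner lid's flat rim, half-way up it, on the lid's axis. The rim is 62 mm in diameter and 8 mm thick; below it is a plug 18 mm deep, 44 mm in diameter (37 mm at its foot). At the start the lid stands on its plug on the counter, this point 22 mm up, the outer lid loose on top. Fully home, the rim lies on the tin's neck and this point is 4 mm above tin_mouth.
- inner_lid: The same inner lid: round, bare metal, about 90 g, with a low ring (48.6 mm outside diameter, 6 mm high) on top of the rim that centres the outer lid. Origin at the centre of the underside of its plug, z up. Fully home, this origin is 18 mm below tin_mouth.
- outer_lid_knob (a point): Centre of the outer lid's knob, half-way up it: an upright round knob, 20 mm in diameter and 18 mm tall, in the middle of the lid's flat top. While the lids are nested this point is 25 mm above inner_lid_rim.
- outer_lid: The outer lid: a shallow round metal cap, 58 mm in diameter, 12 mm tall (30 mm with knob), about 70 g; origin at the centre of its lower edge, z up. It lies loose on the inner lid's rim, which stands out 2 mm beyond it all round, centred with 2 mm of play, held by its weight alone: taken by the inner lid's rim, the pair comes up together.
- shut_tin: Bystander: a tin of the same make, already closed with both its lids, one loose solid piece of 0.8 kg, 160 mm tall. Origin under its centre.
- soy_bottle: Bystander: dark glass bottle, 64 mm in diameter, 220 mm tall, standing behind the tins. Origin under its centre.
- oil_bottle: Bystander: oil bottle, 68 mm in diameter, 200 mm tall, standing behind the tins. Origin under its centre.
- paste_jar: Bystander: low jar, 60 mm in diameter, 75 mm tall, on the robot's side of the tins. Origin under its centre.
- milk_can: Bystander: can, 74 mm in diameter, 82 mm tall, to the right of the tins. Origin under its centre.
- scoop: Bystander: metal spoon 160 mm long lying flat on the robot's side of the tins.
- enamel_bowl: Bystander: bowl with garlic, 132 mm in diameter, 45 mm tall, to the left of the tins. Origin under its centre.
Things that resemble listed ones, but are neither listed nor needed, are in the scene too. What is shaped like the outer_lid but purple is not meant. What is shaped like the open_tin but purple is not meant.

How it is judged:
On the way, in this order (a step that is already met when the one before it is completed fails the run):
1. both lids are off the counter together, still nested (distance between inner_lid_rim and outer_lid_knob below 0.031 m and horizontal distance between inner_lid_rim and outer_lid_knob below 0.007 m and height (world z) of inner_lid_rim above 0.05 m), for 0.2 s.
2. the nested lids, still held, have been lowered until the plug is in the tin's mouth and the rim less than 8 mm above the neck (distance between inner_lid_rim and outer_lid_knob below 0.031 m and horizontal distance between inner_lid_rim and outer_lid_knob below 0.007 m and z of inner_lid_rim in the frame of open_tin between 0.12 and 0.134 m and horizontal distance between inner_lid_rim and tin_mouth below 0.006 m and contact force between the fingers and inner_lid above 0.5 N), for 0.1 s.
3. the inner lid sits fully home, let go, with the outer lid still nested on it (distance between inner_lid_rim and outer_lid_knob below 0.031 m and horizontal distance between inner_lid_rim and outer_lid_knob below 0.007 m and z of inner_lid_rim in the frame of open_tin between 0.123 and 0.129 m and horizontal distance between inner_lid_rim and tin_mouth below 0.005 m and angle between the z axis of inner_lid and the z axis of open_tin, either way round below 0.08 rad and contact force between the fingers and inner_lid below 0.05 N), for 0.2 s.
At the end, for the whole second after the job is handed in: Inner lid home in the tin (3 mm in height, 5 mm off centre), untouched; outer lid gripped, still, level to 0.2 rad, its edge 60 to 160 mm above the inner lid's rim and within 40 mm of its axis, touching nothing else; tin upright within 20 mm of its start (z of inner_lid_rim in the frame of open_tin between 0.123 and 0.129 m and horizontal distance between inner_lid_rim and tin_mouth below 0.005 m and angle between the z axis of inner_lid and the z axis of open_tin, either way round below 0.08 rad and horizontal distance between outer_lid_knob and inner_lid_rim below 0.04 m and z of outer_lid in the frame of inner_lid_rim between 0.06 and 0.16 m and angle between outer_lid's own z axis and vertical below 0.2 rad and contact force between the fingers and outer_lid above 1 N and linear speed of outer_lid below 0.03 m/s and contact force between each of the arm, the fingers and inner_lid below 0.05 N and contact force between the arm and open_tin below 0.05 N and contact force between outer_lid and inner_lid below 0.02 N and distance of open_tin from where it was at the start of the episode below 0.02 m and angle between open_tin's own z axis and vertical below 0.05 rad); the arm keeps its last pose, push and grip.
It fails at once if the two lids come apart (by more than 6 mm) while the inner lid is not home in the tin's mouth (distance between inner_lid_rim and outer_lid_knob above 0.031 m and not (z of inner_lid_rim in the frame of open_tin between 0.121 and 0.131 m and horizontal distance between inner_lid_rim and tin_mouth below 0.007 m and angle between the z axis of inner_lid and the z axis of open_tin, either way round below 0.12 rad)).
It fails at once if the open tin is tipped or pushed more than 30 mm (angle between open_tin's own z axis and vertical above 0.2 rad or distance of open_tin from where it was at the start of the episode above 0.03 m).
It fails at once if a bystander is knocked over or pushed more than 30 mm (distance of any of shut_tin, soy_bottle, oil_bottle, paste_jar, milk_can, scoop, enamel_bowl from where it was at the start of the episode above 0.03 m or angle between any of shut_tin, soy_bottle, oil_bottle, paste_jar, milk_can, enamel_bowl's own z axis and vertical above 0.5 rad).
It also fails if it takes over 61 s, if anything falls off the work surface, if the arm or the gripper's body presses on something with over 40 N, if the wrist force passes 120 N, or if a joint passes its speed limit or range.

ROBOT

A 6-joint arm with a two-finger parallel gripper is mounted at the origin on the work surface. World frame = base frame: x ahead of the robot, y to its left, z up, the work surface at z = 0. Lengths are in m, angles in rad, forces in N, time in s.
With the tool pointing down it reaches from about 0.325 to 0.775 m from the base axis. Payload 5.5 kg.
Tool frame: the origin (TCP) lies on the mounting face of the last link; the fingertips stand 173 mm ahead of it and the grasp point (between the pads) lies 155 mm ahead of it; z points along the fingers, y is the direction in which the jaws open and shut (so a half turn about z gives the same grasp; the last joint's range is limited). The gripper opens to 85 mm and grips with 20 to 120 N. Pads are 22 mm wide; open, the fingers measure 114 mm over their backs; the gripper's body (76 mm by 85 mm) begins 54 mm behind the grasp point. The pads swing forward as they close: fully open they stand 13 mm farther back than shut.
Start: joints at [-0.057, 0.091, 1.231, -0, 1.82, -0.057], TCP at [0.6, -0, 0.405] pointing down, gripper open.
Joint ranges: [-2.87, 2.87], [-0.86, 2.18], [0.17, 2.46], [-1.51, 4.65], [0.06, 2.69], [-2.65, 2.65]. Speed limits (rad/s): [2.57, 2.57, 3.01, 3.14, 3.14, 3.14].

INTERFACE

Orientations are given as a unit quaternion [x, y, z, w].
In Python, from workcell import read_state, camera, get_calibration, finish_job gives the robot as it stands.
- The arm moves only by the shell command python3 -m creep 'ROWS' [OPENING]. ROWS is JSON, a list of rows, each a list of 2 entries, a list of its own where there are three numbers: the shift along the tool's x, y, z in m, then the turn about the tool's z in degrees. A call has exactly 10 rows; each row is the pose to reach, as a shift and turn from the pose commanded when the call began, along the tool's axes at that moment; what a row does not reach only later rows make up. A row lasts 1/12 s, in which the tool goes at most 41.7 mm and 7.16 degrees, less where a joint would pass 70% of its speed; a pose out of reach is approached as far as the arm can. A call with a gripper value outside its range is refused whole. OPENING is the finger opening in m, from 0 to 0.0854, set as the call begins (- or left out, the last holds). The fingers move at their own pace and stop on an object; the grip force is fixed at half the most. Time passes only in rows, so rows that repeat a pose let the fingers close, or fill a call up. It gives the time, the measured TCP pose, the force and the opening at its end, in the units of the state.
- read_state(): the state, without advancing time (a new reading comes with each control period).
- camera(name): name is "scene" or "side" or "wrist"; returns (picture, depth): 384x512x3 uint8, red, green, blue; 384x512 float32, m along the optical axis (not along the pixel's ray), 0 where there is no reading.
- get_calibration(name): a dict with "intrinsics" (3x3 intrinsics, pixels), "origin" and "rotation" of the camera in the world; the wrist camera has in their place "tool_from_camera" (4x4, takes a point from camera to tool coordinates, whose origin is the TCP and whose axes are the flange's). Camera axes: x right, y up, looking along -z (the intrinsics and any distortion apply to the point x, -y, -z); pixel columns grow to the right and rows downward; lengths in m; the calibration is good to about 2 mm. A picture is of the moment at which its call begins: read the wrist's pose just before it. get_calibration takes no time and is no camera call.
- finish_job(): hands the job in, once; it reports no verdict.
The state is a dict: "t": time; "joint_pos": joint angles; "qd": joint speeds; "joint_efforts": joint torques, N m; "ee_pos": TCP position; "tool_rot": TCP orientation; "contact_force": force on the tool from outside, world axes, zero at the start; "moment": the same for the moment, N m; "gripper_width": finger opening in m.
Only numpy, scipy, OpenCV 4.12 (cv2) and the standard library are available. Lean on these libraries where they do the work, as an engineer would, in place of code of your own. Each camera call takes 0.05 s, during which the arm holds its last target. There are 200 camera calls.

## Working session

There is one attempt and no reset: what is moved stays moved. The work goes in short steps, Python scripts to look and compute and a shell command to move; the robot and the scene stay as the last step left them, time stands still between calls to the robot, and variables do not carry over. Pictures are saved under pics/ and viewed, about 8 in all and at most 12, crops included, and the job is handed in when it is done.

```bash
mkdir -p pics; ls; cat > h.py <<'E'
import numpy as np, cv2
from workcell import read_state, camera, get_calibration, finish_job
from scipy.spatial.transform import Rotation as R
def cam(name):
    s=read_state(); p,d=camera(name); c=get_calibration(name); K=np.array(c["intrinsics"])
    if name=="wrist":
        T=np.eye(4);T[:3,:3]=R.from_quat(s["tool_rot"]).as_matrix();T[:3,3]=s["ee_pos"]
        M=T@np.array(c["tool_from_camera"]); o,r=M[:3,3],M[:3,:3]
    else: o,r=np.array(c["origin"]),np.array(c["rotation"])
    return p,d,K,o,r,c
def pts(d,K,o,r):
    v,u=np.mgrid[:d.shape[0],:d.shape[1]]
    q=np.stack([(u-K[0,2])/K[0,0]*d,-(v-K[1,2])/K[1,1]*d,-d],-1)
    return q@r.T+o
def ray(u,v,z,K,o,r):
    q=r@np.array([(u-K[0,2])/K[0,0],-(v-K[1,2])/K[1,1],-1]); return o+q*(z-o[2])/q[2]
def save(n,p): cv2.imwrite("pics/"+n,cv2.cvtColor(np.ascontiguousarray(p),cv2.COLOR_RGB2BGR))
E
python3 - <<'E'
from h import *
print(read_state())
for n in ["scene","side","wrist"]:
    p,d,K,o,r,c=cam(n); save(n+"0.png",p); np.savez(n+"0.npz",p=p,d=d,K=K,o=o,r=r)
    print(n,K.tolist(),o,r.round(3).tolist(),[k for k in c],d.min(),d.max())
    if n=="wrist":print(c)
a=[cv2.imread("pics/%s0.png"%n) for n in["scene","side","wrist"]]
cv2.imwrite("pics/all.png",np.vstack([np.hstack([cv2.resize(x,(400,300)) for x in a[1:]])]))
E
```

```text
pics
{'t': 0.0, 'joint_pos': array([-5.67152757e-02,  9.18981399e-02,  1.23188379e+00, -1.36603218e-05,
        1.81978440e+00, -5.67474529e-02]), 'qd': array([ 0.00065039, -0.00110158,  0.0016642 ,  0.0016483 ,  0.00095029,
        0.00018451]), 'joint_efforts': array([ 1.92109423e-03, -4.58737707e+01, -4.18019521e+01,  2.08830479e-04,
        1.19483890e-02, -1.60596358e-05]), 'ee_pos': array([ 6.00067486e-01, -1.69928331e-05,  4.03528184e-01]), 'tool_rot': array([ 7.07096246e-01,  7.07116628e-01, -6.62051800e-04, -7.31834975e-04]), 'contact_force': array([0.03551612, 0.14600749, 0.2745433 ]), 'moment': array([-0.03301487, -0.06105083, -0.01822271]), 'gripper_width': 0.08575288333451014}
scene [[469.851413720797, 0.0, 260.56254325234795], [0.0, 469.851413720797, 189.8998935339886], [0.0, 0.0, 1.0]] [ 1.71308519 -0.20372521  1.35333596] [0.282, 0.237, 0.594, 0.715] ['intrinsics', 'origin', 'rotation'] 0.0 3.9411902
side [[359.34496092736515, 0.0, 251.20304253340288], [0.0, 359.34496092736515, 191.24218833960686], [0.0, 0.0, 1.0]] [-0.07365837 -0.60497512  0.65145083] [0.454, -0.194,
[... 168 characters left out ...]
0, 0.0, 1.0]] [0.59959727 0.07927681 0.37352826] [[1.0, -0.002, 0.001], [0.001, 0.949, 0.314], [-0.002, -0.314, 0.949]] ['intrinsics', 'tool_from_camera'] 0.0 1.4188198
{'intrinsics': array([[301.97532054,   0.        , 256.40075768],
       [  0.        , 301.97532054, 188.50645651],
       [  0.        ,   0.        ,   1.        ]]), 'tool_from_camera': array([[ 1.07695427e-03,  9.49297543e-01,  3.14377184e-01,
         7.92777114e-02],
       [ 9.99999420e-01, -1.01966843e-03, -3.46669290e-04,
        -4.16461131e-04],
       [-8.53181644e-06,  3.14377375e-01, -9.49298091e-01,
         3.01063756e-02],
       [ 0.00000000e+00,  0.00000000e+00,  0.00000000e+00,
         1.00000000e+00]])}
```

View pics/scene0.png

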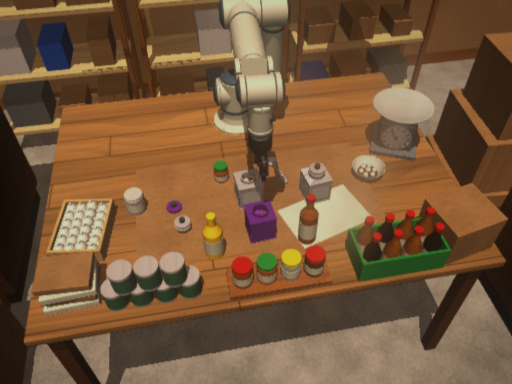

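View pics/all.png

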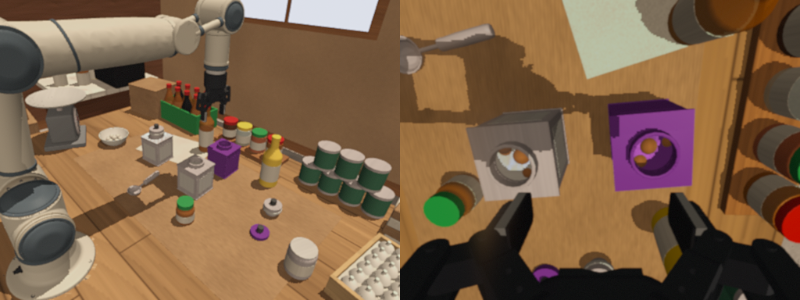

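The scene view shows:
- Open grey tin at (247,187), purple open tin at (261,220), shut tin at (316,182).
- Grey nested lids at (182,224), purple lid at (174,207).
- The wrist view (native pixels) shows the grey mouth at about (146,209) and the purple mouth at about (323,197).

I choose the grey lids and the grey tin, and will check them in a crop.

```bash
sed -i 's/else: o,r=np.array(c\["origin"\]),np.array(c\["rotation"\])/else: o,r=np.array(c["origin"]),R.from_quat(c["rotation"]).as_matrix()/' h.py
python3 - <<'E'
from h import *
crops=[]
for n,bs in [("scene",[(155,190,215,240)]),("side",[(310,235,380,310)]),("wrist",[(80,120,220,270)])]:
    f=np.load(n+"0.npz"); p=f["p"];d=f["d"];K=f["K"];o=f["o"];r=f["r"]
    if r.shape==(4,): r=R.from_quat(r).as_matrix()
    P=pts(d,K,o,r)
    for b in bs:
        c=p[b[1]:b[3],b[0]:b[2]]; crops.append(cv2.resize(c,(260,260),interpolation=cv2.INTER_CUBIC))
    hsv=cv2.cvtColor(p,cv2.COLOR_RGB2HSV)
    # above-counter, unsaturated
    m=((P[...,2]>0.02)&(P[...,2]<0.19)&(hsv[...,1]<70)&(d>0)&(P[...,0]>0.3)&(P[...,0]<0.75)&(abs(P[...,1])<0.4)).astype(np.uint8)
    k,l,st,ce=cv2.connectedComponentsWithStats(m)
    for i in range(1,k):
        if st[i,4]>40:
            q=P[l==i]; print(n,st[i],ce[i].round(),"min",q.min(0).round(3),"max",q.max(0).round(3),"med",np.median(q,0).round(3))
save("crops.png",np.hstack(crops))
E
```

```text
scene [301 167  32  19 203] [314. 177.] min [0.477 0.175 0.1  ] max [0.571 0.278 0.134] med [0.544 0.201 0.11 ]
scene [235 171  20  19 182] [242. 182.] min [ 0.447 -0.077  0.083] max [ 0.546 -0.014  0.129] med [ 0.513 -0.056  0.11 ]
scene [175 217  15  11  78] [182. 223.] min [ 0.58  -0.315  0.03 ] max [ 0.626 -0.265  0.047] med [ 0.607 -0.288  0.04 ]
side [ 181  159   41   49 1440] [201. 184.] min [0.468 0.173 0.02 ] max [0.574 0.274 0.161] med [0.499 0.199 0.088]
side [255 167  18  21 293] [263. 177.] min [0.618 0.031 0.034] max [0.738 0.161 0.107] med [0.701 0.123 0.07 ]
side [ 227  197   49   53 1837] [250. 223.] min [ 0.445 -0.08   0.02 ] max [0.616 0.026 0.124] med [ 0.471 -0.052  0.087]
side [334 210  24  22 388] [345. 222.] min [ 0.689 -0.223  0.03 ] max [ 0.727 -0.163  0.095] med [ 0.698 -0.203  0.064]
side [337 254  24  22 404] [349. 264.] min [ 0.565 -0.32   0.02 ] max [ 0.624 -0.262  0.058] med [ 0.587 -0.295  0.037]
side [226 276  22   8  90] [237. 280.] min [ 0.335 -0.149  0.02 ] max [ 0.374 -0.111  0.034] med [ 0.347 -0.141  0.027]
side [330 287   8  10  58] [333. 292.
[... 193 characters left out ...]
]
wrist [ 88  36  26  13 129] [99. 41.] min [0.42 0.12 0.02] max [0.447 0.132 0.022] med [0.431 0.127 0.021]
wrist [ 58  40  32  16 126] [75. 48.] min [0.386 0.113 0.02 ] max [0.42  0.128 0.023] med [0.406 0.12  0.021]
wrist [391  41  20   9  65] [399.  45.] min [0.708 0.111 0.09 ] max [0.724 0.116 0.108] med [0.714 0.113 0.104]
wrist [   87   142   127   115 11013] [154. 198.] min [ 0.446 -0.08   0.02 ] max [0.547 0.023 0.125] med [ 0.501 -0.019  0.108]
wrist [327 280  23  30 170] [336. 296.] min [ 0.691 -0.185  0.032] max [ 0.71  -0.158  0.079] med [ 0.7   -0.166  0.056]
wrist [236 333  37  15 394] [254. 340.] min [ 0.569 -0.275  0.02 ] max [ 0.622 -0.258  0.04 ] med [ 0.597 -0.263  0.029]
```

View pics/crops.png

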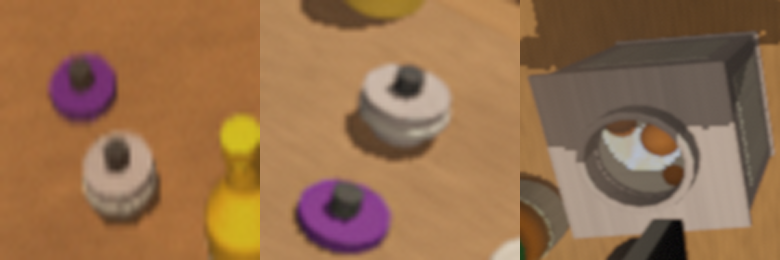

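The crops confirm two nested grey lids, with a purple single lid beside them, and the grey neck showing nutmegs. From depth, the lids are near (0.595,-0.292) and the open tin near (0.496,-0.028). I'll go above the lids now and turn the jaws along y.

```bash
python3 -m creep '[[[-0.03,0,0],-7],[[-0.06,0,0],-14],[[-0.09,0,0],-21],[[-0.12,0,0],-28],[[-0.15,0,0],-35],[[-0.18,0,0],-42],[[-0.21,0,0],-49],[[-0.24,-0.002,0],-56],[[-0.27,-0.004,0],-63],[[-0.292,-0.005,0],-70]]' 0.0854
python3 -m creep '[[[0,0,0.02],-7],[[0,0,0.04],-14],[[0,0,0.06],-20],[[0,0,0.075],-20],[[0,0,0.075],-20],[[0,0,0.075],-20],[[0,0,0.075],-20],[[0,0,0.075],-20],[[0,0,0.075],-20],[[0,0,0.075],-20]]'
python3 - <<'E'
from h import *
s=read_state();print(s["ee_pos"],R.from_quat(s["tool_rot"]).as_matrix().round(3).tolist())
p,d,K,o,r,c=cam("wrist"); save("w1.png",p); P=pts(d,K,o,r); hsv=cv2.cvtColor(p,cv2.COLOR_RGB2HSV)
near=np.hypot(P[...,0]-0.595,P[...,1]+0.292)<0.05
for z0,z1 in [(0.012,0.030),(0.031,0.045),(0.048,0.062)]:
    m=near&(P[...,2]>z0)&(P[...,2]<z1)&(d>0)
    q=P[m]
    if len(q)<10: continue
    (u,v),rad=cv2.minEnclosingCircle(q[:,:2].astype(np.float32)); print(z0,len(q),"med",np.median(q,0).round(4),"circ",round(u,4),round(v,4),round(rad,4))
    if z0==0.031: # top plate
        c=max(cv2.findContours(m.astype(np.uint8),0,1)[0],key=cv2.contourArea)
        (cu,cv_),ax,an=cv2.fitEllipse(cv2.convexHull(c)); print("ell",cu,cv_,ax,ray(cu,cv_,np.median(q[:,2]),K,o,r))
E
```

```text
t: 0.98
ee_pos: [0.5945, -0.2945, 0.4039]
tool_rot: [0.171, 0.985, -0.0, -0.001]
contact_force: [0.3, 0.1, 0.8]
gripper_width: 0.0852
t: 1.82
ee_pos: [0.5951, -0.292, 0.3311]
tool_rot: [0.0, 1.0, -0.001, 0.001]
contact_force: [0.2, 0.7, 0.3]
gripper_width: 0.0852
[ 0.59511239 -0.29199988  0.33109071] [[-1.0, 0.0, 0.002], [0.0, 1.0, -0.001], [-0.002, -0.001, -1.0]]
0.012 309 med [ 0.5708 -0.2914  0.0263] circ 0.5932 -0.2902 0.0306
0.031 2601 med [ 0.5905 -0.2903  0.0387] circ 0.5951 -0.2899 0.029
ell 260.7242736816406 180.18417358398438 (62.032310485839844, 62.92607116699219) [ 0.5933647  -0.28977991  0.03868582]
0.048 437 med [ 0.5939 -0.2898  0.0565] circ 0.5948 -0.29 0.0101
```

View pics/w1.png

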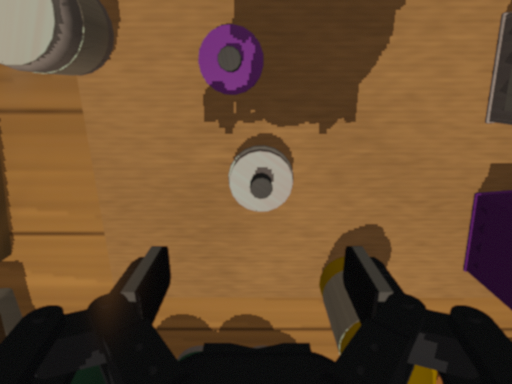

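The pair is centred at pixel (261,180), with the purple lid at (230,58) and the oil bottle at (345,290). The lid top measures 38.7 mm high (38 expected) and 29 mm in radius (29 expected), at (0.594,-0.290). Next I'll measure where the fingertips really are before descending.

```bash
python3 - <<'E'
from h import *
p,d,K,o,r,c=cam("wrist"); s=read_state(); M=np.array(c["tool_from_camera"])
T=pts(d,K,M[:3,3],M[:3,:3])
for a,b in [(120,200),(320,400)]:
    m=np.zeros(d.shape,bool); m[230:330,a:b]=1; m&=(d>0)&(T[...,2]<0.2)&(abs(T[...,1])<0.07)
    q=T[m]; print(len(q),"zmax",np.percentile(q[:,2],[90,98,100]).round(4),"y",np.percentile(q[:,1],[2,50,98]).round(4),"x",np.percentile(q[:,0],[2,98]).round(4))
E
```

```text
3292 zmax [0.1507 0.1566 0.1602] y [-0.0562 -0.0442 -0.0329] x [-0.0091  0.0176]
3576 zmax [0.1503 0.1564 0.1603] y [0.0303 0.0416 0.0539] x [-0.0088  0.0176]
```

```bash
python3 -m creep '[[[0.001,0.001,0.03],0],[[0.001,0.002,0.06],0],[[0.001,0.002,0.085],0],[[0.001,0.002,0.105],0],[[0.001,0.002,0.122],0],[[0.001,0.002,0.135],0],[[0.001,0.002,0.145],0],[[0.001,0.002,0.153],0],[[0.001,0.002,0.153],0],[[0.001,0.002,0.153],0]]'
python3 -m creep '[[[0,0,0],0],[[0,0,0],0],[[0,0,0],0],[[0,0,0],0],[[0,0,0],0],[[0,0,0],0],[[0,0,0],0],[[0,0,0],0],[[0,0,0],0],[[0,0,0],0]]' 0.056
```

```text
t: 2.75
ee_pos: [0.5941, -0.2901, 0.177]
tool_rot: [0.0, 1.0, -0.0, 0.0]
contact_force: [-0.1, -0.8, -0.8]
gripper_width: 0.0854
t: 3.58
ee_pos: [0.5946, -0.2902, 0.179]
tool_rot: [-0.0, 1.0, -0.001, 0.002]
contact_force: [-0.0, 0.9, 5.5]
gripper_width: 0.0593
```

```bash
python3 -m creep '[[[0,0,0],0],[[0,0,0],0],[[0,0,0],0],[[0,0,0],0],[[0,0,0],0],[[0,0,0],0],[[0,0,0],0],[[0,0,0],0],[[0,0,0],0],[[0,0,0],0]]'
python3 - <<'E'
from h import *
s=read_state();print(s["gripper_width"],s["contact_force"])
p,d,K,o,r,c=cam("wrist"); save("w2.png",p); P=pts(d,K,o,r)
p2,d2,K2,o2,r2,_=cam("side"); save("s2.png",np.hstack([cv2.resize(p2[210:300,290:400],(440,360)),cv2.resize(p,(340,360))]))
near=np.hypot(P[...,0]-0.594,P[...,1]+0.290)<0.035
for z0,z1 in [(0.022,0.032),(0.033,0.046),(0.048,0.066)]:
    q=P[near&(P[...,2]>z0)&(P[...,2]<z1)&(d>0)]; print(len(q),np.median(q,0).round(4),q.min(0).round(4),q.max(0).round(4))
E
```

```text
t: 4.42
ee_pos: [0.5946, -0.2902, 0.179]
tool_rot: [-0.0, 1.0, -0.001, 0.002]
contact_force: [-0.5, 0.7, 5.8]
gripper_width: 0.0588
0.0587743376355315 [-0.53844232  0.72695026  5.81516673]
1989 [ 0.5714 -0.2903  0.0266] [ 0.5645 -0.3235  0.022 ] [ 0.5934 -0.2565  0.032 ]
10815 [ 0.5871 -0.2912  0.0387] [ 0.5661 -0.3236  0.033 ] [ 0.6244 -0.2564  0.046 ]
3393 [ 0.5899 -0.2908  0.0563] [ 0.5814 -0.3244  0.048 ] [ 0.6053 -0.2565  0.066 ]
```

View pics/s2.png

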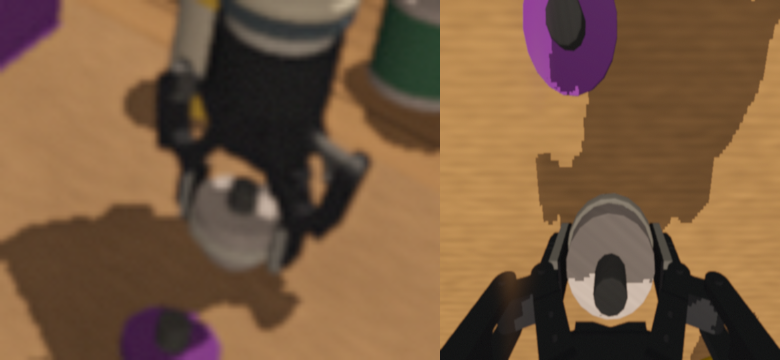

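The right view shows the pads on both sides of the rim with the lids still level and nested; the left view agrees. I'll lift gently, then check.

```bash
python3 -m creep '[[[0,0,-0.003],0],[[0,0,-0.008],0],[[0,0,-0.015],0],[[0,0,-0.025],0],[[0,0,-0.036],0],[[0,0,-0.046],0],[[0,0,-0.054],0],[[0,0,-0.06],0],[[0,0,-0.06],0],[[0,0,-0.06],0]]'
python3 - <<'E'
from h import *
s=read_state();e=s["ee_pos"]
p,d,K,o,r,c=cam("wrist"); save("w3.png",p); M=np.array(c["tool_from_camera"]); T=pts(d,K,M[:3,3],M[:3,:3])
near=(np.hypot(T[...,0],T[...,1])<0.036)&(d>0)
for z0,z1 in [(0.15,0.156),(0.135,0.149),(0.115,0.130)]:
    m=near&(T[...,2]>z0)&(T[...,2]<z1)
    q=T[m]; print(z0,len(q),np.median(q,0).round(4),q.min(0).round(4),q.max(0).round(4))
# knob top
m=near&(np.hypot(T[...,0],T[...,1])<0.016)&(T[...,2]<0.127)
q=T[m]; print("knob",cv2.minEnclosingCircle(q[:,:2].astype(np.float32)),q[:,2].min())
# pad faces: y vs z
m=(d>0)&(abs(T[...,0])<0.014)&(abs(T[...,1])>0.027)&(abs(T[...,1])<0.06)&(T[...,2]>0.10)&(T[...,2]<0.18)
for z in np.arange(0.1,0.18,0.008):
    q=T[m&(abs(T[...,2]-z)<0.004)]; l=q[q[:,1]<0,1]; g=q[q[:,1]>0,1]
    print(round(z,3),len(l),len(g),l.max() if len(l) else 0,g.min() if len(g) else 0)
E
```

```text
t: 5.35
ee_pos: [0.5941, -0.2901, 0.2373]
tool_rot: [0.0, 1.0, -0.0, 0.0]
contact_force: [-0.2, -0.3, -1.6]
gripper_width: 0.0588
0.15 1478 [ 0.0237 -0.0007  0.1527] [ 0.0022 -0.034   0.15  ] [0.0306 0.0343 0.156 ]
0.135 11026 [ 0.0086 -0.0007  0.1404] [-0.0297 -0.0342  0.135 ] [0.0288 0.0344 0.149 ]
0.115 2955 [ 0.0048 -0.0008  0.1226] [-0.0106 -0.0345  0.115 ] [0.0138 0.0339 0.13  ]
knob ((0.0034922894556075335, 2.8803176974179223e-05), 0.01421037595719099) 0.08526323219360052
0.1 553 658 -0.05138067993547739 0.04886716649704669
0.108 2060 2262 -0.02777355127990075 0.0270426659661971
0.116 2606 2710 -0.027168714572796588 0.027067582350376422
0.124 665 663 -0.031501298027063473 0.0283565680946578
0.132 577 573 -0.030470306203738497 0.027872785718367633
0.14 743 521 -0.027001503038809698 0.027045053668081
0.148 338 339 -0.027441601379309143 0.027407158555123892
0.156 312 264 -0.0270785922344966 0.027028904036522784
0.164 72 75 -0.03061720251081563 0.027949907466288865
0.172 0 0 0 0
```

Both lids came up together: lid top 16 mm above the rim, level, and a weight of about 1.6 N. I'll carry them to a viewing pose just beyond the open tin.

```bash
python3 -m creep '[[[0,0,-0.01],0],[[0,0,-0.025],0],[[0,0,-0.043],0],[[0,0.002,-0.06],0],[[0,0.008,-0.075],0],[[0,0.018,-0.088],0],[[0,0.03,-0.097],0],[[0,0.045,-0.103],0],[[0,0.062,-0.103],0],[[0,0.08,-0.103],0]]'
python3 -m creep '[[[0.001,0.02,0],0],[[0.003,0.042,0],0],[[0.006,0.065,0],0],[[0.01,0.09,0],0],[[0.013,0.115,0],0],[[0.016,0.138,0],0],[[0.018,0.157,0],0],[[0.019,0.171,0],0],[[0.019,0.179,0],0],[[0.019,0.182,0],0]]'
cat > tin.py <<'E'
from h import *
def fit(P,d,c0):
    m=(d>0)&(P[...,2]>0.117)&(P[...,2]<0.129)&(np.hypot(P[...,0]-c0[0],P[...,1]-c0[1])<0.045)
    q=P[m]; A=np.c_[2*q[:,:2],np.ones(len(q))]; 
    rr=np.hypot(*(q[:,:2]-c0[:2]).T)
    outer=cv2.minEnclosingCircle(q[:,:2].astype(np.float32))
    b=(q[:,:2]**2).sum(1); x=np.linalg.lstsq(A,b,rcond=None)[0]
    sh=P[(d>0)&(P[...,2]>0.1)&(P[...,2]<0.114)&(np.hypot(P[...,0]-c0[0],P[...,1]-c0[1])<0.07)]
    box=cv2.minAreaRect(sh[:,:2].astype(np.float32))
    print(len(q),"LS",x[:2].round(4),np.sqrt(x[2]+x[0]**2+x[1]**2).round(4),"enc",np.round(outer[0],4),round(outer[1],4),"z",np.median(q[:,2]).round(4),"shoulder box",np.round(box[0],4),np.round(box[1],4),round(box[2],1),np.median(sh[:,2]).round(4))
    return m
if __name__=="__main__":
    f=np.load("wrist0.npz"); fit(pts(f["d"],f["K"],f["o"],f["r"]),f["d"],(0.496,-0.028))
    s=read_state();print(s["ee_pos"])
    p,d,K,o,r,c=cam("wrist"); save("w4.png",p); P=pts(d,K,o,r); m=fit(P,d,(0.496,-0.028))
    M=np.array(c["tool_from_camera"]);T=pts(d,K,M[:3,3],M[:3,:3])
    q=T[(d>0)&(abs(T[...,2]-.1405)<.004)&(np.hypot(T[...,0],T[...,1])<.0305)]
    print("lid top tool",np.median(q[:,2]),q.min(0),q.max(0), "enc", cv2.minEnclosingCircle(q[:,:2].astype(np.float32)))
E
python3 tin.py
```

```text
t: 6.23
ee_pos: [0.5939, -0.208, 0.3395]
tool_rot: [-0.0, 1.0, 0.0, -0.0]
contact_force: [-0.9, -0.3, -2.0]
gripper_width: 0.0591
t: 7.07
ee_pos: [0.5748, -0.0262, 0.3391]
tool_rot: [-0.001, 1.0, 0.0, -0.0]
contact_force: [0.8, -0.4, -2.5]
gripper_width: 0.0591
1128 LS [ 0.4962 -0.028 ] 0.0265 enc [ 0.4954 -0.029 ] 0.0294 z 0.1222 shoulder box [ 0.495  -0.0289] [0.0977 0.0967] 4.9 0.1087
[ 0.5747806  -0.02620088  0.33914565]
2471 LS [ 0.4951 -0.0287] 0.0262 enc [ 0.4952 -0.0288] 0.0291 z 0.1224 shoulder box [ 0.4951 -0.0287] [0.0964 0.0966] 4.6 0.1087
lid top tool 0.14038226655113706 [-0.02973523 -0.03039964  0.13650827] [0.02883387 0.02868153 0.1444641 ] enc ((1.4642055248259567e-05, -9.752316145750228e-06), 0.0305193942040205)
```

View pics/w4.png

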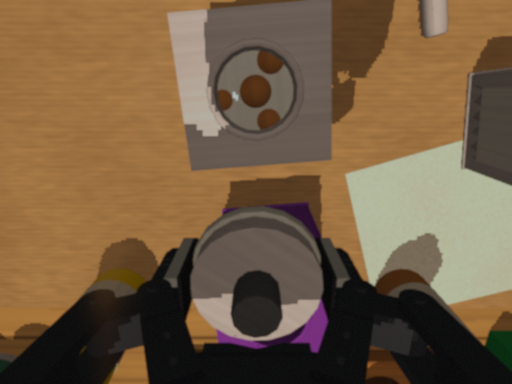

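The grey mouth is at pixel (256,90). Measured (0.4951,-0.0288), z 0.122, radius 29.1 mm, and the first picture agrees within 1 mm. I'll move above it.

```bash
python3 -m creep '[[[0.006,0,0],0],[[0.016,0,0],0],[[0.028,0,0],0],[[0.042,0,0],0],[[0.056,0,0],0],[[0.067,-0.0005,0],0],[[0.075,-0.0005,0],0],[[0.08,-0.0005,0],0],[[0.08,-0.0005,0],0],[[0.08,-0.0005,0],0]]'
python3 -m creep '[[[0,0,0.006],0],[[0,0,0.014],0],[[0,0,0.02],0],[[0,0,0.024],0],[[0,0,0.026],0],[[0,0,0.028],0],[[0,0,0.03],0],[[0,0,0.03],0],[[0,0,0.03],0],[[0,0,0.03],0]]'
python3 - <<'E'
from h import *
for i in range(3): s=read_state();print(s["ee_pos"],s["contact_force"])
p,d,K,o,r,c=cam("side"); save("s5.png",cv2.resize(p[120:270,190:320],(520,600)))
E
```

```text
t: 7.95
ee_pos: [0.495, -0.0289, 0.3398]
tool_rot: [0.0, 1.0, -0.0, 0.0]
contact_force: [0.9, -0.6, -2.3]
gripper_width: 0.0593
t: 8.78
ee_pos: [0.4951, -0.0285, 0.31]
tool_rot: [-0.0, 1.0, -0.0, 0.0]
contact_force: [0.4, -0.5, -1.0]
gripper_width: 0.0591
[ 0.49506074 -0.02849446  0.31001292] [ 0.41865188 -0.46939837 -0.97202948]
[ 0.49506074 -0.02849446  0.31001292] [ 0.41865188 -0.46939837 -0.97202948]
[ 0.49506074 -0.02849446  0.31001292] [ 0.41865188 -0.46939837 -0.97202948]
```

View pics/s5.png

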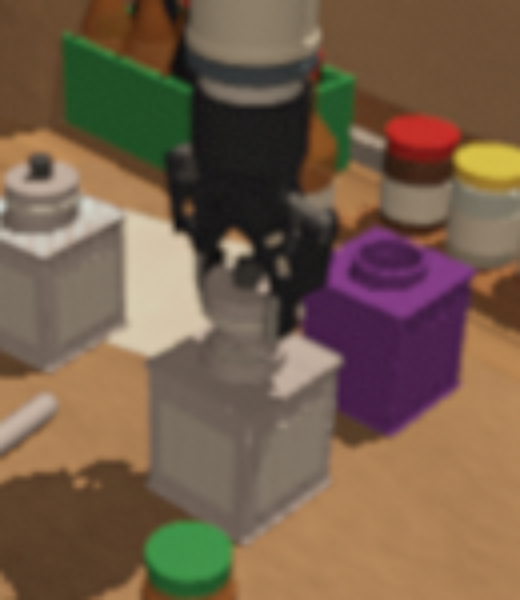

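The side view shows the plug directly over the neck at (240,330), with the lids level. I'll lower slowly, keeping an eye on the force.

```bash
python3 -m creep '[[[0,0,0.003],0],[[0,0,0.006],0],[[0,0,0.009],0],[[0,0,0.012],0],[[0,0,0.015],0],[[0,0,0.018],0],[[0,0,0.02],0],[[0,0,0.022],0],[[0,0,0.023],0],[[0,0,0.023],0]]'
python3 -m creep '[[[0,0,0.0005],0],[[0,0,0.001],0],[[0,0,0.0015],0],[[0,0,0.002],0],[[0,0,0.0025],0],[[0,0,0.003],0],[[0,0,0.003],0],[[0,0,0.003],0],[[0,0,0.003],0],[[0,0,0.003],0]]'
```

```text
t: 9.67
ee_pos: [0.495, -0.0283, 0.2866]
tool_rot: [-0.0, 1.0, 0.0, 0.0]
contact_force: [0.8, 1.9, -1.6]
gripper_width: 0.0592
t: 10.5
ee_pos: [0.4951, -0.0285, 0.2837]
tool_rot: [-0.0, 1.0, 0.0, 0.0]
contact_force: [0.3, 3.5, 1.7]
gripper_width: 0.0593
```

```bash
python3 -m creep '[[[0,0,0.0003],0],[[0,0,0.0006],0],[[0,0,0.0009],0],[[0,0,0.0012],0],[[0,0,0.0015],0],[[0,0,0.0015],0],[[0,0,0.0015],0],[[0,0,0.0015],0],[[0,0,0.0015],0],[[0,0,0.0015],0]]'
python3 - <<'E'
from h import *
p,d,K,o,r,c=cam("wrist"); M=np.array(c["tool_from_camera"]);T=pts(d,K,M[:3,3],M[:3,:3]); P=pts(d,K,o,r)
q=P[(d>0)&(abs(T[...,2]-.1405)<.006)&(np.hypot(T[...,0],T[...,1])<.027)&(np.hypot(T[...,0],T[...,1])>.013)]
print("top z",np.median(q[:,2]),"expect",0.122+.020)
A=np.c_[q[:,:2]-q[:,:2].mean(0),np.ones(len(q))];print("tilt",np.linalg.lstsq(A,q[:,2],rcond=None)[0])
E
```

```text
t: 11.33
ee_pos: [0.495, -0.0283, 0.283]
tool_rot: [-0.0, 1.0, 0.0, 0.0]
contact_force: [-1.4, 4.8, 6.0]
gripper_width: 0.0589
top z 0.14274498933522445 expect 0.142
tilt [0.00033394 0.00032206 0.14273558]
```

Seated: lid top at 0.1427 against 0.142 expected (the camera reads +0.7 mm), no tilt, and the force is building. I'll release now.

```bash
python3 -m creep '[[[0,0,0],0],[[0,0,0],0],[[0,0,0],0],[[0,0,0],0],[[0,0,0],0],[[0,0,0],0],[[0,0,0],0],[[0,0,0],0],[[0,0,0],0],[[0,0,0],0]]' 0.0854
python3 -m creep '[[[0,0,-0.004],0],[[0,0,-0.012],0],[[0,0,-0.024],0],[[0,0,-0.036],0],[[0,0,-0.048],0],[[0,0,-0.06],0],[[0,0,-0.07],0],[[0,0,-0.08],0],[[0,0,-0.08],0],[[0,0,-0.08],0]]'
python3 - <<'E'
from h import *
s=read_state();print(s["ee_pos"])
p,d,K,o,r,c=cam("wrist"); save("w6.png",p); P=pts(d,K,o,r); rr=np.hypot(P[...,0]-.495,P[...,1]+.0285)
for n,z0,z1 in [("rim",.122,.133),("top",.138,.147),("knob",.155,.168)]:
    q=P[(d>0)&(rr<.045)&(P[...,2]>z0)&(P[...,2]<z1)]; print(n,len(q),"med z",np.median(q[:,2]).round(4),cv2.minEnclosingCircle(q[:,:2].astype(np.float32)))
sh=P[(d>0)&(P[...,2]>0.1)&(P[...,2]<0.114)&(rr<.07)];print(cv2.minAreaRect(sh[:,:2].astype(np.float32)),np.median(sh[:,2]))
q=P[(d>0)&(rr<.027)&(rr>.014)&(abs(P[...,2]-.1425)<.006)];A=np.c_[q[:,:2]-q[:,:2].mean(0),np.ones(len(q))];print("tilt",np.linalg.lstsq(A,q[:,2],rcond=None)[0])
E
```

```text
t: 12.22
ee_pos: [0.495, -0.0285, 0.2822]
tool_rot: [0.0, 1.0, -0.0, 0.0]
contact_force: [-0.5, 0.3, 0.1]
gripper_width: 0.085
t: 13.05
ee_pos: [0.4951, -0.0285, 0.3629]
tool_rot: [-0.0, 1.0, -0.0, 0.001]
contact_force: [0.2, 0.3, -0.9]
gripper_width: 0.0854
[ 0.49512841 -0.02850222  0.36290952]
rim 564 med z 0.1302 ((0.4933873116970062, -0.03010532259941101), 0.03051943890750408)
top 4319 med z 0.1427 ((0.49564656615257263, -0.029959196224808693), 0.02912474051117897)
knob 765 med z 0.1605 ((0.4955010712146759, -0.030055413022637367), 0.010106026194989681)
((0.4955562353134155, -0.02864028513431549), (0.09719334542751312, 0.09640967100858688), 4.656915664672852) 0.10872727122101254
tilt [0.00079339 0.00050849 0.14269499]
```

View pics/w6.png

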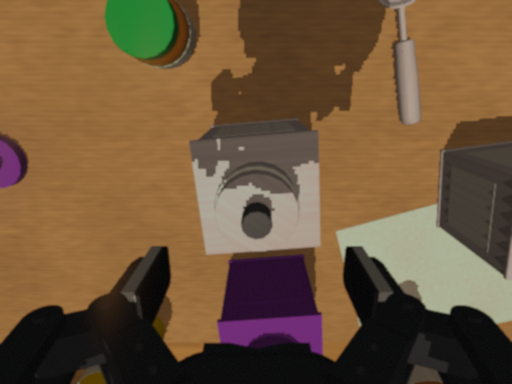

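The lids sit on the neck at pixel (257,205): rim top 0.1302 (0.130 expected), tilt under 0.001, tin within 0.5 mm of where it stood. The knob is at (0.4955,-0.030). I'll pre-close, descend onto the knob and grip.

```bash
python3 -m creep '[[[0,-0.001,0],0],[[0,-0.001,0],0],[[0,-0.001,0],0],[[0,-0.001,0],0],[[0,-0.001,0.004],0],[[0,-0.001,0.012],0],[[0,-0.001,0.02],0],[[0,-0.001,0.026],0],[[0,-0.001,0.03],0],[[0,-0.001,0.03],0]]' 0.045
python3 -m creep '[[[0,0,0.003],0],[[0,0,0.006],0],[[0,0,0.009],0],[[0,0,0.011],0],[[0,0,0.013],0],[[0,0,0.013],0],[[0,0,0.013],0],[[0,0,0.013],0],[[0,0,0.013],0],[[0,0,0.013],0]]'
python3 -m creep '[[[0,0,0],0],[[0,0,0],0],[[0,0,0],0],[[0,0,0],0],[[0,0,0],0],[[0,0,0],0],[[0,0,0],0],[[0,0,0],0],[[0,0,0],0],[[0,0,0],0]]' 0.012
```

```text
t: 13.93
ee_pos: [0.4948, -0.0295, 0.3304]
tool_rot: [0.0, 1.0, 0.0, -0.001]
contact_force: [-0.7, 0.1, 0.0]
gripper_width: 0.0452
t: 14.77
ee_pos: [0.495, -0.0295, 0.3194]
tool_rot: [0.0, 1.0, -0.0, 0.0]
contact_force: [0.0, -0.3, -0.2]
gripper_width: 0.0454
t: 15.6
ee_pos: [0.4951, -0.0295, 0.3195]
tool_rot: [0.0, 1.0, -0.0, 0.0]
contact_force: [-0.4, -0.4, 4.3]
gripper_width: 0.0173
```

```bash
python3 -m creep '[[[0,0,-0.001],0],[[0,0,-0.003],0],[[0,0,-0.006],0],[[0,0,-0.01],0],[[0,0,-0.015],0],[[0,0,-0.02],0],[[0,0,-0.026],0],[[0,0,-0.032],0],[[0,0,-0.038],0],[[0,0,-0.044],0]]'
python3 -m creep '[[[0,0,-0.008],0],[[0,0,-0.018],0],[[0,0,-0.028],0],[[0,0,-0.036],0],[[0,0,-0.043],0],[[0,0,-0.048],0],[[0,0,-0.051],0],[[0,0,-0.052],0],[[0,0,-0.052],0],[[0,0,-0.052],0]]'
python3 - <<'E'
from h import *
s=read_state();print(s["ee_pos"],s["qd"].round(3))
p,d,K,o,r,c=cam("wrist"); P=pts(d,K,o,r); rr=np.hypot(P[...,0]-.495,P[...,1]+.029)
for n,z0,z1,R0 in [("shoulder",.1,.114,.07),("rim/inner top",.124,.140,.045),("outer top",.23,.246,.035)]:
    q=P[(d>0)&(rr<R0)&(P[...,2]>z0)&(P[...,2]<z1)]
    if len(q)<5: print(n,len(q));continue
    print(n,len(q),"med",np.median(q,0).round(4),q.min(0).round(4),q.max(0).round(4),cv2.minEnclosingCircle(q[:,:2].astype(np.float32)))
    if n[:2]=="ou": A=np.c_[q[:,:2]-q[:,:2].mean(0),np.ones(len(q))];print("tilt",np.linalg.lstsq(A,q[:,2],rcond=None)[0])
p2,d2,K2,o2,r2,_=cam("side"); P2=pts(d2,K2,o2,r2)
q=P2[(d2>0)&(np.hypot(P2[...,0]-.495,P2[...,1]+.029)<.036)&(P2[...,2]>.115)&(P2[...,2]<.145)]; print("side inner",len(q),q.min(0).round(4),q.max(0).round(4))
save("fin.png",np.hstack([cv2.resize(p2[100:260,180:330],(400,427)),cv2.resize(p[:, :],(400,427))]))
E
```

```text
t: 16.43
ee_pos: [0.495, -0.0295, 0.364]
tool_rot: [0.0, 1.0, -0.0, 0.0]
contact_force: [-0.0, 0.1, -0.9]
gripper_width: 0.0172
t: 17.27
ee_pos: [0.495, -0.0295, 0.4147]
tool_rot: [-0.0, 1.0, 0.0, -0.0]
contact_force: [0.2, 0.3, -1.2]
gripper_width: 0.0174
[ 0.49502573 -0.02950323  0.41468119] [ 0.001  0.001  0.003  0.001 -0.002  0.003]
shoulder 4906 med [ 0.4683 -0.0221  0.1087] [ 0.4435 -0.0801  0.1035] [0.5397 0.0228 0.1137] ((0.4950147271156311, -0.02817097119987011), 0.06754862517118454)
rim/inner top 2449 med [ 0.4855 -0.0295  0.1308] [ 0.4647 -0.0605  0.124 ] [0.5087 0.0008 0.1383] ((0.4952658414840698, -0.029822515323758125), 0.030868813395500183)
outer top 4355 med [ 0.4818 -0.031   0.2378] [ 0.4662 -0.0592  0.23  ] [ 0.5248 -0.0019  0.246 ] ((0.49554258584976196, -0.031052906066179276), 0.02946363389492035)
tilt [ 0.03139214 -0.00045592  0.23771734]
side inner 316 [ 0.4658 -0.0618  0.1154] [5.266e-01 4.000e-04 1.379e-01]
```

View pics/fin.png

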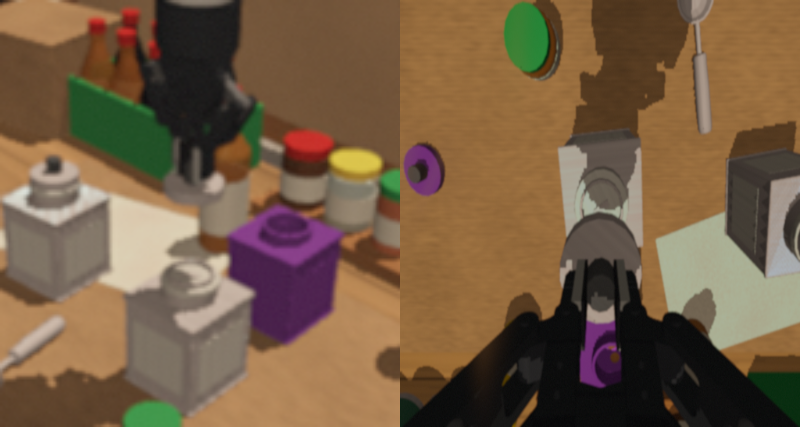

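The left view shows the outer lid held level above the tin at (195,185) and the inner lid, with its ring, on the neck at (190,285). All measurements agree, so I'll hand in.

```bash
python3 -c "from workcell import finish_job; print(finish_job())"
```

```text
the job is handed in; nothing more can be done
None
```

The double lid is on the open grey tin, and the robot is holding the outer lid about 10 cm above it, ready for your sachet. I picked the nested lids up by the inner lid's rim, lowered them until they were home, and let go. Then I took the outer lid by its knob and lifted it straight up. I handed the job in at about 17 s of the 61 s allowed; it returned no verdict.

What the last checks showed:
- **Inner lid:** its rim top measured 0.131 m (0.130 m expected) and sat within about 1.5 mm of the mouth's centre. Tilt was under 0.001 rad before I lifted the outer lid.
- **Outer lid:** its edge is about 99 mm above the inner lid's rim and 1–2 mm off the axis, tilted about 0.03 rad (0.2 allowed). It is gripped, still, and weighs about 1.2 N on the wrist.
- **Tin and other goods:** the tin stayed within about 1 mm of its start. The other goods in view looked undisturbed.

One reading disagreed: the gripper's opening was about 3 mm smaller than the part it held, both times (59 for 62 mm, and 17 for 20 mm). Pictures showed a sound grip each time, so I carried on.

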